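# Rub down a plaster plaque and turn it out of its mould

## Robot

A 6-joint arm with a two-finger parallel gripper is mounted at the origin on the work surface. World frame = base frame: x ahead of the robot, y to its left, z up, the work surface at z = 0. Lengths are in m, angles in rad, forces in N, time in s.
With the tool pointing down it reaches from about 0.35 to 0.975 m from the base axis. Payload 4.9 kg.
Tool frame: the origin (TCP) lies on the centre line of the jaws, within the pads' length; the fingertips stand 19 mm ahead of it and the grasp point (between the pads) is the TCP; z points along the fingers, y is the line along which they close (so a half turn about z gives the same grasp; the last joint's range is limited). The gripper opens to 85 mm and grips with 20 to 120 N. Pads are 22 mm wide; open, the fingers measure 114 mm over their backs; the gripper's body (76 mm by 85 mm) begins 54 mm behind the grasp point. The pads swing forward as they close: fully open they stand 13 mm farther back than shut.
Start: joints at [1.008, 0.053, 1.613, -0, 1.476, -0.119], TCP at [0.268, 0.564, 0.25] pointing down, gripper open.
Joint ranges: [-3.01, 3.01], [-1.01, 2.22], [0.06, 2.58], [-1.02, 4.17], [0.09, 2.62], [-3.14, 3.14]. Speed limits (rad/s): [2.57, 2.57, 3.14, 3.14, 3.14, 3.14].

## Interface

Orientations are given as a unit quaternion [w, x, y, z].
In Python, from plant import state, grab_frame, ticket, spotter gives the robot as it stands.
- The arm moves only by the tool apply_moves, never from a script. Its argument "series" is a list of rows, each an object of numbers: "jaw": the closure, from 0 (fully open) to 1 (shut); "dx", "dy", "dz": the shift along the tool's x, y, z in mm; "turn": the turn about the tool's z in rad. A call has 1 to 5 rows; each row is the pose to reach, as a shift and turn from the pose commanded when the call began, along the tool's axes at that moment; what a row does not reach only later rows make up. A row lasts 1/12 s, in which the tool goes at most 41.7 mm and 7.16 degrees, less where a joint would pass 70% of its speed; a pose out of reach is approached as far as the arm can. A call with a gripper value outside its range is refused whole. The fingers move at their own pace and stop on an object; the grip force is fixed at half the most. Time passes only in rows, so rows that repeat a pose let the fingers close. It gives the time, the measured TCP pose, the force, the opening and the grip force at its end, in the units of the state.
- state(): the state, without advancing time (a new reading comes with each control period).
- grab_frame(name): name is "scene" or "side" or "wrist"; returns a dict with "pixels" (420x560x3 uint8, red, green, blue), "mtx" (3x3 intrinsics, pixels), "dist_coeffs" ([k1, k2, p1, p2, k3] as OpenCV has them; the pictures are not rectified), "camera_from_world" (4x4, takes a point from world to camera coordinates). Camera axes: x right, y down, z forward; pixel columns grow to the right and rows downward; lengths in m; the calibration is good to about 2 mm. A picture is of the moment at which its call begins. There is no depth.
- ticket.job_done(): hands the job in; it is judged then, once.
Trained networks look in a picture, given as the dict that the camera call returned (one of the last four; its "shot" number tells which), for a name from the list of things; names that differ only in an ending like _2 or _b are one class to them, and where a whole thing is asked for, a point or a joint stands for the part that bears it (a point fixed in the world has none). Each returns a list of dicts, best first, with "conf" (0 to 1); they miss things now and then, are a little off and sometimes report something else, mostly with a low value. They report only what shows in the picture. A call takes as long as a camera call. They do not tell look-alikes from the thing itself.
- spotter.outline_of(picture, target): "region" (420x560 bool, what is visible of it) and "extent" ([left, top, right, bottom] in pixels, round what is visible of it).
The state is a dict: "time": time; "joint_pos": joint angles; "joint_vel": joint speeds; "joint_efforts": joint torques, N m; "tool_pos": TCP position; "tool_rot": TCP orientation; "contact_force": force on the tool from outside, world axes, zero at the start; "ft_torque": the same for the moment, N m; "gripper_width": opening from 0.0 (shut) to 1.0 (fully open); "grasp_force": force on a finger pad.
Only numpy, scipy, OpenCV 4.12 (cv2) and the standard library are available. Lean on these libraries where they do the work, as an engineer would, in place of code of your own. Each camera call takes 0.05 s, during which the arm holds its last target. There are 200 camera calls.

## Task

Pick up the red-handled rubbing block and, with the plaster casting still in its blue mould, rub the casting's flat back in one slow stroke (about 3 seconds) from the end nearest the robot to the far end, the block lying lengthwise along it and pressed lightly and evenly so that its spring sole stays partly pushed in all the way. Stand the block back on the middle of its cork mat and let go, then lift the casting out of the mould and lay it, the same side up, centred lengthwise on the green card on the drying board, without dropping it. Leave the finished casting and everything else where they are.

Things in the scene. Friction and masses are not known exactly. Their poses are not given: they have to be found in the camera images.
- rubbing_block: Rubbing block, 72 high, about 0.22 kg: red handle bar 80 x 24 x 40 tall on an aluminium plate 100 x 60 x 8; under it a black sole plate 100 x 60 x 8 on four springs. Origin: centre of the relaxed sole's underside; z up, x along the 100 mm and the handle. Handle spans z 32 to 72: grip its 24 mm width (y) from above.
- sole (a joint): How far the spring sole is pushed up into the rubbing block, m: 0 relaxed, 0.014 bottomed out (rigid beyond that). Spring force 2.4 N at 0 plus 0.6 N per mm (about 11 N at 14 mm). Pressing it 3 to 11 mm in is right.
- sole_face (a point): Centre of the underside of the black sole; moves with the sole.
- cork_mat: Brown cork mat 140 x 90 x 4, fixed; the rubbing block stands on its middle. Origin: centre of its underside, x along the 140.
- mould: Open blue mould, fixed: base plate 230 x 110 x 12, walls 16 high on it around a cavity 184 x 60 (corners cut); cavity floor = plate top. Both long walls have an 80 mm gap at the middle, open outward, for fingers to reach down beside the casting. Origin: centre of the base's underside; x along the length, away from the robot within 0.3 rad; z up.
- casting: Off-white plaster plaque lying in the mould, flat back up: round-ended slab 180 x 56 x 32 thick, about 0.4 kg, a flush brass disc near each end. 2 mm play in the cavity; its back is 16 mm above the mould walls, 44 mm above the bench. Origin: centre of its underside; x along the length, away from the robot; z up. Grip across its 56 mm width at the middle.
- drying_board: Plywood drying board 240 x 210 x 18, fixed. Origin: centre of its underside, z up. It carries the green card and the finished casting side by side along its y, 110 mm apart between centres; either may be on the left.
- green_card: Green card 200 x 76, flat on the drying board (its top is level with the board's, 18 mm above the bench), fixed. Origin: its centre, x along its 200 mm length.
- finished_casting: A second, already finished casting of the same shape and size, lying on the other half of the drying board. Leave alone. Origin: centre of its underside.
- gold_vase: Bystander: gold pot-bellied vase, 104 wide, 115 high. Origin: centre of its underside.
- spray_can: Bystander: blue and white spray can, 60 diameter, 150 high. Origin: centre of its underside.
- ribbon_spool: Bystander: red ribbon spool standing on its end, white flanges, 70 diameter, 40 high, just beyond the cork mat. Origin: centre of its underside.
Things that resemble listed ones, but are neither listed nor needed, are in the scene too. Leave any turquoise look-alike of the casting alone. Of the things shaped like the cork_mat, the brown one is meant.

How it is judged:
On the way, in this order (a step that is already met when the one before it is completed fails the run):
1. casting in mould, sole pressed on its near end: 4 to 14 N, sole centre 34 mm or more to the near side of the middle, within 18 mm of the centre line, along it within 0.3 rad (horizontal distance between casting and mould below 0.01 m and z of casting in the frame of mould below 0.018 m and contact force between rubbing_block and casting between 4 and 14 N and y of sole_face in the frame of casting between -0.018 and 0.018 m and angle between the x axis of rubbing_block and the x axis of casting, either way round below 0.3 rad and x of sole_face in the frame of casting below -0.034 m), for 0.1 s.
2. pressed the same way without a break (0.25 s) while moving over the near half (horizontal distance between casting and mould below 0.01 m and z of casting in the frame of mould below 0.018 m and contact force between rubbing_block and casting between 4 and 14 N and y of sole_face in the frame of casting between -0.018 and 0.018 m and angle between the x axis of rubbing_block and the x axis of casting, either way round below 0.3 rad and x of sole_face in the frame of casting between -0.032 and 0 m), for 0.25 s.
3. pressed the same way without a break (0.25 s) while moving over the far half (horizontal distance between casting and mould below 0.01 m and z of casting in the frame of mould below 0.018 m and contact force between rubbing_block and casting between 4 and 14 N and y of sole_face in the frame of casting between -0.018 and 0.018 m and angle between the x axis of rubbing_block and the x axis of casting, either way round below 0.3 rad and x of sole_face in the frame of casting between 0 and 0.032 m), for 0.25 s.
4. pressed the same way on the far end (sole centre at least 34 mm beyond the middle) (horizontal distance between casting and mould below 0.01 m and z of casting in the frame of mould below 0.018 m and contact force between rubbing_block and casting between 4 and 14 N and y of sole_face in the frame of casting between -0.018 and 0.018 m and angle between the x axis of rubbing_block and the x axis of casting, either way round below 0.3 rad and x of sole_face in the frame of casting above 0.034 m), for 0.1 s.
5. the block stands on its sole on the cork mat again, let go, while the casting is still in the mould (horizontal distance between rubbing_block and cork_mat below 0.045 m and angle between rubbing_block's own z axis and vertical below 0.08 rad and z of rubbing_block in the frame of cork_mat between 0 and 0.008 m and contact force between the fingers and rubbing_block below 0.1 N and linear speed of rubbing_block below 0.03 m/s and horizontal distance between casting and mould below 0.01 m and z of casting in the frame of mould below 0.018 m), for 0.2 s.
6. the casting is lifted clear of the mould (z of casting in the frame of mould above 0.035 m), for 0.05 s.
At the end, for the whole second after the job is handed in: The casting lies flat, flat back up, on the drying board, centred on the green card within 25 mm and along it within 0.2 rad; the block stands upright on its sole on the cork mat within 45 mm of its middle; both are released and at rest (horizontal distance between rubbing_block and cork_mat below 0.045 m and angle between rubbing_block's own z axis and vertical below 0.08 rad and z of rubbing_block in the frame of cork_mat between 0 and 0.008 m and contact force between the fingers and rubbing_block below 0.1 N and linear speed of each of rubbing_block, casting below 0.03 m/s and horizontal distance between casting and green_card below 0.025 m and angle between the x axis of casting and the x axis of green_card, either way round below 0.2 rad and z of casting in the frame of drying_board between 0.014 and 0.022 m and angle between casting's own z axis and vertical below 0.06 rad and contact force between the fingers and casting below 0.1 N); the robot touches nothing.
It fails at once if the block presses on the casting with more than 22 N (contact force between rubbing_block and casting above 22 N).
It fails at once if the casting is dropped (moves faster than 0.4 m/s out of the fingers) (contact force between the fingers and casting below 0.1 N and linear speed of casting above 0.4 m/s).
It fails at once if the finished casting is shifted by more than 10 mm (distance of finished_casting from where it was at the start of the episode above 0.01 m).
It fails at once if a bystander is shifted by more than 20 mm (distance of any of gold_vase, spray_can, ribbon_spool from where it was at the start of the episode above 0.02 m).
It also fails if it takes over 72 s, if anything falls off the work surface, if the arm or the gripper's body presses on something with over 40 N, if the wrist force passes 120 N, or if a joint passes its speed limit or range.

## Working session

There is one attempt and no reset: what is moved stays moved. The work goes in short steps, Python scripts to look and compute and a tool call to move; the robot and the scene stay as the last step left them, time stands still between calls to the robot, and variables do not carry over. Pictures are saved under pics/ and viewed, at most 10 in all, crops included, and the job is handed in when it is done.

Besides the shell and the picture viewer there is one more tool, called after "Call:" as name(argument=value, ...) on one line, values as JSON. apply_moves: Moves the arm, as the interface text tells. Its arguments: {"type":"object","properties":{"series":{"type":"array","items":{"type":"object","properties":{"jaw":{"type":"number"},"dx":{"type":"number"},"dy":{"type":"number"},"dz":{"type":"number"},"turn":{"type":"number"}}}}},"required":["series"]}

```bash
mkdir -p pics; ls; cat > h.py <<'E'
import numpy as np, cv2
from plant import state, grab_frame, ticket, spotter
def save(f,n,crop=None,scale=1):
    im=f["pixels"][:,:,::-1]
    if crop: l,t,r,b=crop; im=im[t:b,l:r]
    cv2.imwrite("pics/"+n,cv2.resize(im,None,fx=scale,fy=scale,interpolation=cv2.INTER_CUBIC) if scale!=1 else im)
def ray(f,uv):
    K=np.array(f["mtx"]);d=np.array(f["dist_coeffs"]);T=np.array(f["camera_from_world"])
    p=cv2.undistortPoints(np.array(uv,float).reshape(-1,1,2),K,d).reshape(-1,2)
    R=T[:3,:3];c=-R.T@T[:3,3]
    return c,(np.c_[p,np.ones(len(p))])@R
def onz(f,uv,z):
    c,d=ray(f,uv); return c+d*((z-c[2])/d[:,2])[:,None]
def proj(f,P):
    T=np.array(f["camera_from_world"])
    return cv2.projectPoints(np.array(P,float).reshape(-1,1,3),cv2.Rodrigues(T[:3,:3])[0],T[:3,3],np.array(f["mtx"]),np.array(f["dist_coeffs"]))[0].reshape(-1,2)
def tri(fs,uvs):
    A=np.zeros((3,3));b=np.zeros(3)
    for f,uv in zip(fs,uvs):
        c,d=ray(f,[uv]);d=d[0]/np.linalg.norm(d[0]);M=np.eye(3)-np.outer(d,d);A+=M;b+=M@c
    return np.linalg.solve(A,b)
E
python3 - <<'E'
from h import *
s=state();print(s)
f1=grab_frame("scene");f2=grab_frame("side");save(f1,"scene0.png");save(f2,"side0.png")
for f in(f1,f2):
    T=np.array(f["camera_from_world"]);print("cam",(-T[:3,:3].T@T[:3,3]).round(3))
    for n in["rubbing_block","cork_mat","mould","casting","drying_board","green_card","finished_casting","gold_vase","spray_can","ribbon_spool"]:
        for o in spotter.outline_of(f,n)[:4]:
            m=o["region"];v,u=np.nonzero(m);print(n,round(o["conf"],2),o["extent"],round(u.mean()),round(v.mean()),m.sum(),f["pixels"][m].mean(0).round())
E
```

```text
pics
{'time': 0.0, 'joint_pos': array([ 1.00799896e+00,  5.33590019e-02,  1.61430585e+00, -1.45820453e-05,
        1.47600679e+00, -1.19025844e-01]), 'joint_vel': array([-0.00150935, -0.00018401,  0.00056882, -0.00071244,  0.00051236,
        0.00184359]), 'joint_efforts': array([ 8.84028141e-04, -3.93662488e+01, -3.70188761e+01,  5.49666015e-05,
        6.89848443e-03, -1.98596058e-05]), 'tool_pos': array([0.26804287, 0.5639497 , 0.24905458]), 'tool_rot': array([-3.40711145e-04,  2.20068746e-01,  9.75483811e-01, -9.82097920e-04]), 'contact_force': array([-0.484078  ,  0.26235715, -0.51398146]), 'ft_torque': array([-0.00685685,  0.05394816,  0.04631494]), 'grasp_force': 0.0, 'gripper_width': 1.00114574784263}
cam [ 1.249 -0.049  0.881]
rubbing_block 0.94 [284.2, 179.3, 313.4, 223.2] 300 202 1093 [138. 105.  97.]
rubbing_block 0.16 [366.5, 167.6, 462.7, 240.9] 414 212 2731 [158. 136. 100.]
cork_mat 0.7 [276.3, 305.6, 335.1, 378.2] 303 342 2760 [182. 181.  81.]
cork_mat 0.61 [284.3, 189.9, 318.4, 235.5] 298 219 640 [156. 115.  83.]
mould 0.76 [173.7, 183.7, 228.5, 264.4] 200 227 1815 [
[... 1190 characters left out ...]
 165 299 1695 [ 46. 158. 143.]
green_card 0.8 [210.6, 133.8, 271.1, 159.5] 239 146 859 [ 58. 161.  75.]
finished_casting 0.63 [211.3, 113.6, 262.4, 131.6] 238 122 857 [163. 159. 137.]
gold_vase 0.97 [319.4, 116.3, 351.4, 158.6] 333 136 970 [149. 113.  53.]
gold_vase 0.7 [247.5, 240.9, 313.5, 281.4] 280 262 1694 [184. 183. 163.]
spray_can 0.77 [352.3, 205.8, 383.7, 258.9] 369 229 1291 [106. 109. 115.]
spray_can 0.44 [211.4, 109.8, 263.6, 131.5] 238 122 827 [163. 159. 138.]
spray_can 0.36 [305.4, 175.3, 329.9, 198.7] 317 186 460 [172. 156. 147.]
ribbon_spool 0.8 [307.0, 173.8, 328.8, 201.2] 317 186 478 [172. 156. 147.]
ribbon_spool 0.36 [211.1, 110.9, 261.5, 131.4] 238 122 856 [163. 159. 137.]
```

View pics/scene0.png

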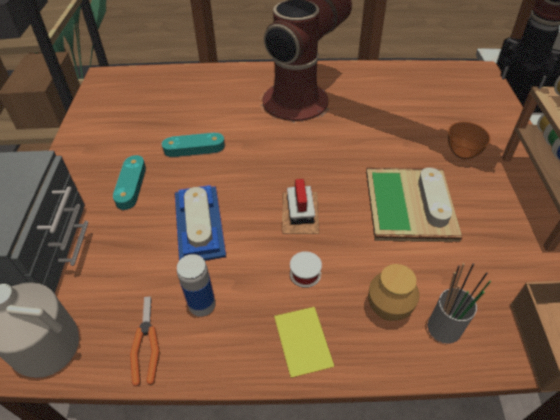

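View pics/side0.png

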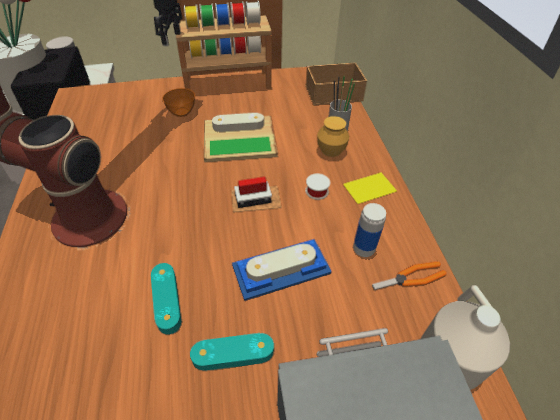

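Scene shows the brown mat and block at (298,210), with nothing quite like it nearby except the red and white spool at (305,269). The off-white casting is in the blue mould at (198,217). Its look-alikes are turquoise at (129,182) and (193,145), plus the finished one at (434,197). The green card is at (390,201), and the yellow note at (303,342) is a mat look-alike. The side view agrees: block (253,192), casting (280,262), card (239,146).

```bash
cat >> h.py <<'E'
from scipy.optimize import minimize
def box(l,w,z0,z1): return np.array([[sx*l/2,sy*w/2,z] for sx in(-1,1) for sy in(-1,1) for z in(z0,z1)])
def stad(l,w,z0,z1):
    a=np.linspace(0,2*np.pi,48,endpoint=False);p=np.c_[np.cos(a),np.sin(a)]*w/2;p[:,0]+=np.sign(np.cos(a))*(l-w)/2
    return np.vstack([np.c_[p,np.full(48,z)] for z in(z0,z1)])
MODEL=dict(casting=[stad(.18,.056,0,.032)],finished_casting=[stad(.18,.056,0,.032)],green_card=[box(.2,.076,0,0)],
  rubbing_block=[box(.1,.06,0,.032),box(.08,.024,.032,.072)],drying_board=[box(.24,.21,0,.018)],cork_mat=[box(.14,.09,0,.004)],
  ribbon_spool=[stad(.07,.07,0,.04)],spray_can=[stad(.06,.06,0,.15)])
def sil(f,parts,q):
    x,y,z,a=q;c,s=np.cos(a),np.sin(a);R=np.array([[c,-s,0],[s,c,0],[0,0,1]]);S=4
    im=np.zeros((420*S,560*S),np.uint8)
    for P in parts:
        uv=proj(f,P@R.T+[x,y,z]);h=cv2.convexHull(((uv+.5)*S*16-8).round().astype(np.int32))
        cv2.fillConvexPoly(im,h,1,shift=4)
    return cv2.resize(im.astype(np.float32),(560,420),interpolation=cv2.INTER_AREA)
def fit(fs,ms,name,q0,freez=True):
    def cost(p):
        q=np.array(q0)+(p if freez else [p[0],p[1],0,p[2]])*np.array([.01,.01,.01,.1]) if freez else np.array(q0)+np.array([p[0]*.01,p[1]*.01,0,p[2]*.1])
        t=0
        for f,m in zip(fs,ms):
            s=sil(f,MODEL[name],q);t+=np.abs(s-m).sum()/m.sum()
        return t
    n=4 if freez else 3
    r=minimize(cost,np.zeros(n),method="Nelder-Mead",options=dict(initial_simplex=np.vstack([np.zeros(n),np.eye(n)]),xatol=.01,fatol=1e-4,maxiter=250))
    p=r.x if freez else np.array([r.x[0],r.x[1],0,r.x[2]])
    return np.array(q0)+p*[.01,.01,.01,.1],r.fun
E
python3 - <<'E'
from h import *
f1=grab_frame("scene");f2=grab_frame("side")
W=dict(casting=((198,217),(280,262),.012),rubbing_block=((300,202),(253,192),.004),green_card=((390,201),(239,146),.018),finished_casting=((434,197),(238,122),.018),ribbon_spool=((305,269),(317,186),0),spray_can=((196,285),(369,229),0))
for n,(a,b,z) in W.items():
    ms=[]
    for f,c in((f1,a),(f2,b)):
        o=[o for o in spotter.outline_of(f,n) if o["region"][c[1]-2:c[1]+3,c[0]-2:c[0]+3].any()]
        ms.append(o[0]["region"].astype(np.float32) if o else None)
    if any(m is None for m in ms): print(n,"missing",[m is None for m in ms]); continue
    p=tri((f1,f2),(a,b))
    g=min((fit((f1,f2),ms,n,[p[0],p[1],z,y0]) for y0 in(-.25,.25)),key=lambda r:r[1])
    h=fit((f1,f2),ms,n,[g[0][0],g[0][1],z,g[0][3]],False)
    print(n,"tri",p.round(3),"free",g[0].round(4),round(g[1],3),"zfix",h[0].round(4),round(h[1],3))
E
```

```text
casting tri [ 0.513 -0.253  0.027] free [ 0.5128 -0.254   0.0106  0.1745] 0.212 zfix [ 0.5135 -0.2542  0.012   0.1745] 0.217
rubbing_block tri [ 0.475 -0.002  0.03 ] free [ 0.4754 -0.0018  0.0043  0.036 ] 0.164 zfix [ 0.4754 -0.0018  0.004   0.0361] 0.165
green_card tri [0.458 0.232 0.012] free [ 0.4579  0.2306  0.0168 -0.0379] 0.167 zfix [ 0.4595  0.2299  0.018  -0.041 ] 0.169
finished_casting tri [0.465 0.34  0.032] free [ 0.464   0.3405  0.0161 -0.0384] 0.098 zfix [ 0.4643  0.3394  0.018  -0.0419] 0.114
ribbon_spool tri [0.668 0.002 0.02 ] free [0.6678 0.0017 0.0017 0.3121] 0.2 zfix [0.6669 0.0024 0.     0.3621] 0.209
spray_can tri [ 0.743 -0.226  0.081] free [ 0.7427 -0.2255 -0.0048 -0.1905] 0.167 zfix [ 0.7432 -0.2251  0.     -0.1511] 0.18
```

Call:
apply_moves(series=[{"dx":-20,"dy":-20},{"dx":-47,"dy":-47},{"dx":-75,"dy":-74},{"dx":-103,"dy":-101},{"dx":-130,"dy":-128}])

```text
invalid input at $.series[0]: expected keys jaw, dx, dy, dz, turn
```

Call:
apply_moves(series=[{"dx":-28,"dy":-28},{"dx":-56,"dy":-55},{"dx":-84,"dy":-82},{"dx":-112,"dy":-110},{"dx":-140,"dy":-137}])

```text
invalid input at $.series[0]: expected keys jaw, dx, dy, dz, turn
```

Call:
apply_moves(series=[{"dx":-28,"dy":-28,"turn":-0.1},{"dx":-56,"dy":-56,"turn":-0.2},{"dx":-84,"dy":-84,"turn":-0.3},{"dx":-112,"dy":-110,"turn":-0.4},{"dx":-130,"dy":-127,"turn":-0.48}])

```text
invalid input at $.series[0]: expected keys jaw, dx, dy, dz, turn
```

Call:
apply_moves(series=[{"jaw":0,"dx":-20,"dy":-20,"dz":0,"turn":0},{"jaw":0,"dx":-47,"dy":-47,"dz":0,"turn":0},{"jaw":0,"dx":-75,"dy":-74,"dz":0,"turn":0},{"jaw":0,"dx":-103,"dy":-101,"dz":0,"turn":0},{"jaw":0,"dx":-130,"dy":-128,"dz":0,"turn":0}])

```text
time: 2.22
tool_pos: [0.331, 0.3915, 0.2503]
tool_rot: [0.0, 0.22, 0.976, 0.0]
contact_force: [0.6, -0.8, -0.2]
gripper_width: 0.998
grasp_force: 0.0
```

Call:
apply_moves(series=[{"jaw":0,"dx":-28,"dy":-28,"dz":0,"turn":0},{"jaw":0,"dx":-56,"dy":-55,"dz":0,"turn":0},{"jaw":0,"dx":-84,"dy":-82,"dz":0,"turn":0},{"jaw":0,"dx":-112,"dy":-110,"dz":0,"turn":0},{"jaw":0,"dx":-140,"dy":-137,"dz":0,"turn":0}])

```text
time: 2.63
tool_pos: [0.3986, 0.2074, 0.2506]
tool_rot: [0.0, 0.22, 0.976, 0.0]
contact_force: [0.2, -1.2, 0.2]
gripper_width: 1.002
grasp_force: 0.0
```

Call:
apply_moves(series=[{"jaw":0,"dx":-28,"dy":-28,"dz":0,"turn":-0.1},{"jaw":0,"dx":-56,"dy":-56,"dz":0,"turn":-0.2},{"jaw":0,"dx":-84,"dy":-84,"dz":0,"turn":-0.3},{"jaw":0,"dx":-112,"dy":-110,"dz":0,"turn":-0.4},{"jaw":0,"dx":-130,"dy":-127,"dz":0,"turn":-0.48}])

```text
time: 3.05
tool_pos: [0.4619, 0.0358, 0.2507]
tool_rot: [0.001, -0.019, 1.0, -0.0]
contact_force: [0.4, 1.2, -0.4]
gripper_width: 1.0
grasp_force: 0.0
```

```bash
cat >> h.py <<'E'
def tw(dxyz):  # world shift -> tool axes mm
    from scipy.spatial.transform import Rotation as Ro
    q=state()["tool_rot"];return (Ro.from_quat([q[1],q[2],q[3],q[0]]).as_matrix().T@np.array(dxyz)*1000).round(1)
def heads():
    from scipy.spatial.transform import Rotation as Ro
    q=state()["tool_rot"];R=Ro.from_quat([q[1],q[2],q[3],q[0]]).as_matrix();return np.arctan2(-R[1,0],-R[0,0]).round(4)
E
python3 - <<'E'
from h import *
f=grab_frame("wrist");save(f,"w1.png")
T=np.array(f["camera_from_world"]);s=state();print(s["tool_pos"],heads(),"cam",(-T[:3,:3].T@T[:3,3]).round(3))
for n,q in(("rubbing_block",[.4754,-.0018,.004,.036]),("cork_mat",[.4754,-.0018,0,.036])):
    for o in spotter.outline_of(f,n)[:2]:
        m=o["region"];print(n,o["conf"],o["extent"]);
        print(fit([f],[m.astype(np.float32)],n,q,False))
E
```

```text
[0.46303751 0.03289371 0.25064806] 0.0388 cam [0.379 0.033 0.374]
rubbing_block 0.9 [204.1, 132.1, 270.8, 242.2]
(array([ 0.47440268, -0.0018452 ,  0.004     ,  0.05452324]), np.float64(0.02505882829427719))
cork_mat 0.9 [199.3, 119.1, 284.2, 251.1]
(array([ 0.48237853, -0.00300817,  0.        , -0.03601696]), np.float64(1.4621798992156982))
cork_mat 0.58 [191.5, 389.2, 256.6, 413.8]
(array([ 0.91206667,  0.02486667,  0.        , -1.564     ]), np.float64(1.0))
```

View pics/w1.png

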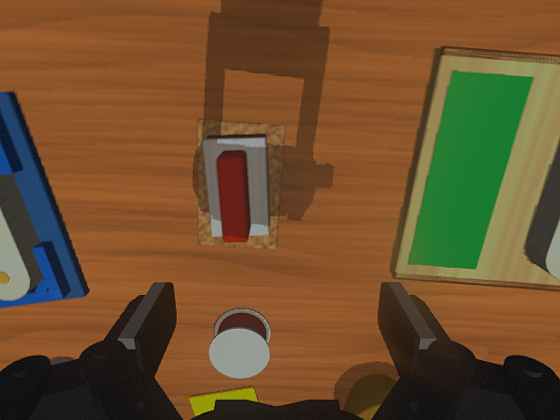

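Call:
apply_moves(series=[{"jaw":0,"dx":-3,"dy":-8,"dz":25,"turn":-0.016},{"jaw":0,"dx":-7,"dy":-20,"dz":55,"turn":-0.016},{"jaw":0,"dx":-10,"dy":-32,"dz":85,"turn":-0.016},{"jaw":0,"dx":-10,"dy":-35,"dz":110,"turn":-0.016},{"jaw":0,"dx":-10,"dy":-35,"dz":130,"turn":-0.016}])

```text
time: 3.62
tool_pos: [0.4714, 0.0047, 0.118]
tool_rot: [-0.001, -0.026, 1.0, 0.0]
contact_force: [-0.5, 0.2, -0.7]
gripper_width: 0.998
grasp_force: 0.0
```

```bash
python3 - <<'E'
from h import *
f=grab_frame("wrist")
s=state();print(s["tool_pos"],heads())
b=spotter.outline_of(f,"rubbing_block")[0];m=b["region"].astype(np.float32)
q,r=fit([f],[m],"rubbing_block",[.4744,-.0018,.004,.05],False);print(q,r)
c=[o for o in spotter.outline_of(f,"cork_mat")][0]
u=((m>0)|c["region"]);print(c["conf"],c["extent"])
MODEL["cork_mat"]+= [ ]
P=MODEL["rubbing_block"]
# union fit: fixed block silhouette + mat
from scipy.optimize import minimize
bs=sil(f,P,q)
def cost(p):
    return np.abs(np.maximum(sil(f,MODEL["cork_mat"],[.475+p[0]*.01,-.002+p[1]*.01,0,.03+p[2]*.1]),bs)-u).sum()/u.sum()
r=minimize(cost,np.zeros(3),method="Nelder-Mead",options=dict(initial_simplex=np.vstack([np.zeros(3),np.eye(3)]),xatol=.01,fatol=1e-4));print("mat",.475+r.x[0]*.01,-.002+r.x[1]*.01,.03+r.x[2]*.1,r.fun)
print(state()["tool_pos"],tw(q[:3]+[0,0,.058]-state()["tool_pos"]),q[3]-heads())
E
```

```text
[0.46876872 0.005377   0.11404244] 0.0522
[ 0.4752418  -0.00167325  0.004       0.06581777] 0.0491376556456089
0.84 [202.5, 121.5, 339.6, 312.1]
mat 0.4828919811461997 -0.0032590800355889356 -0.0325182447792849 0.05226486486486486
[0.47098921 0.00519566 0.11869817] [-4.1 -7.1 56.7] 0.01281776707628466
```

```bash
python3 - <<'E'
from h import *
L=[]
for i in range(6):
    f=grab_frame("wrist");s=state();T=np.array(f["camera_from_world"]);L.append(np.r_[s["tool_pos"],heads(),(-T[:3,:3].T@T[:3,3]),s["contact_force"]])
print(np.array(L).round(4))
E
```

```text
[[ 4.7240e-01  4.9000e-03  1.2070e-01  5.3100e-02  3.8860e-01  9.0000e-04
   2.4270e-01  5.3540e-01 -1.2230e-01  6.3500e-01]
 [ 4.7340e-01  4.7000e-03  1.2190e-01  5.3200e-02  3.8960e-01  7.0000e-04
   2.4430e-01 -8.2110e-01 -3.0000e-03  6.3230e-01]
 [ 4.7380e-01  4.5000e-03  1.2240e-01  5.3100e-02  3.9020e-01  6.0000e-04
   2.4530e-01 -4.0810e-01  6.0670e-01  1.1300e-02]
 [ 4.7390e-01  4.4000e-03  1.2260e-01  5.3000e-02  3.9050e-01  4.0000e-04
   2.4580e-01  3.1660e-01 -1.3880e-01  8.8210e-01]
 [ 4.7390e-01  4.3000e-03  1.2250e-01  5.2800e-02  3.9060e-01  3.0000e-04
   2.4590e-01  1.2754e+00 -4.7600e-01 -9.0900e-02]
 [ 4.7370e-01  4.2000e-03  1.2220e-01  5.2700e-02  3.9050e-01  2.0000e-04
   2.4580e-01 -7.4160e-01 -1.9350e-01 -1.1410e-01]]
```

Call:
apply_moves(series=[{"jaw":0,"dx":-1,"dy":-6,"dz":12,"turn":-0.005},{"jaw":0,"dx":-1,"dy":-6,"dz":28,"turn":-0.005},{"jaw":0,"dx":-1,"dy":-6,"dz":44,"turn":-0.005},{"jaw":0,"dx":-1,"dy":-6,"dz":54,"turn":-0.005},{"jaw":0,"dx":-1,"dy":-6,"dz":59,"turn":-0.005}])

```text
time: 4.48
tool_pos: [0.4726, -0.002, 0.0592]
tool_rot: [-0.002, -0.028, 1.0, 0.0]
contact_force: [-0.2, 0.3, -0.4]
gripper_width: 1.001
grasp_force: 0.0
```

Call:
apply_moves(series=[{"jaw":0,"dx":0,"dy":0,"dz":0,"turn":0},{"jaw":0,"dx":0,"dy":0,"dz":0,"turn":0},{"jaw":0.3,"dx":0,"dy":0,"dz":0,"turn":0},{"jaw":0.5,"dx":0,"dy":0,"dz":0,"turn":0},{"jaw":0.6,"dx":0,"dy":0,"dz":0,"turn":0}])

```text
time: 4.9
tool_pos: [0.4745, -0.002, 0.0622]
tool_rot: [0.001, -0.029, 1.0, -0.0]
contact_force: [0.4, -0.0, 1.1]
gripper_width: 0.604
grasp_force: 0.0
```

Call:
apply_moves(series=[{"jaw":0.8,"dx":0,"dy":0,"dz":0,"turn":0},{"jaw":1,"dx":0,"dy":0,"dz":0,"turn":0},{"jaw":1,"dx":0,"dy":0,"dz":0,"turn":0},{"jaw":1,"dx":0,"dy":0,"dz":0,"turn":0},{"jaw":1,"dx":0,"dy":0,"dz":0,"turn":0}])

```text
time: 5.32
tool_pos: [0.4741, -0.0019, 0.0615]
tool_rot: [0.0, -0.029, 1.0, 0.0]
contact_force: [-0.4, 0.4, 1.5]
gripper_width: 0.271
grasp_force: 61.6
```

Call:
apply_moves(series=[{"jaw":1,"dx":0,"dy":0,"dz":-10,"turn":0},{"jaw":1,"dx":0,"dy":0,"dz":-30,"turn":0},{"jaw":1,"dx":0,"dy":0,"dz":-55,"turn":0},{"jaw":1,"dx":1,"dy":-15,"dz":-75,"turn":0},{"jaw":1,"dx":3,"dy":-40,"dz":-85,"turn":-0.01}])

```text
time: 5.73
tool_pos: [0.4741, -0.0413, 0.1494]
tool_rot: [0.002, -0.035, 0.999, -0.0]
contact_force: [1.1, -1.1, -1.5]
gripper_width: 0.271
grasp_force: 61.2
```

Call:
apply_moves(series=[{"jaw":1,"dx":2,"dy":-35,"dz":0,"turn":0},{"jaw":1,"dx":4,"dy":-70,"dz":0,"turn":0},{"jaw":1,"dx":7,"dy":-105,"dz":0,"turn":0},{"jaw":1,"dx":9,"dy":-138,"dz":0,"turn":0},{"jaw":1,"dx":11,"dy":-165,"dz":0,"turn":0}])

```text
time: 6.15
tool_pos: [0.4726, -0.2094, 0.1465]
tool_rot: [-0.0, -0.033, 0.999, -0.0]
contact_force: [-0.2, 0.3, -2.3]
gripper_width: 0.271
grasp_force: 61.1
```

Call:
apply_moves(series=[{"jaw":1,"dx":1,"dy":-20,"dz":0,"turn":-0.03},{"jaw":1,"dx":2,"dy":-38,"dz":0,"turn":-0.06},{"jaw":1,"dx":3,"dy":-49,"dz":0,"turn":-0.09},{"jaw":1,"dx":3,"dy":-54,"dz":0,"turn":-0.107},{"jaw":1,"dx":3,"dy":-54,"dz":0,"turn":-0.107}])

```text
time: 6.57
tool_pos: [0.4736, -0.2621, 0.1462]
tool_rot: [-0.0, -0.086, 0.996, 0.0]
contact_force: [0.0, -0.3, -1.7]
gripper_width: 0.269
grasp_force: 61.1
```

```bash
python3 - <<'E'
from h import *
for i in range(3): w=grab_frame("wrist")
f1=grab_frame("scene");f2=grab_frame("side")
save(w,"w2.png");s=state();print(s["tool_pos"],heads(),s["grasp_force"],s["time"],s["contact_force"])
for n,q in(("casting",[.5135,-.2542,.012,.1745]),("rubbing_block",[.4735,-.2613,.089,.1745])):
  for nm,f in(("w",w),("sc",f1),("si",f2)):
    for o in spotter.outline_of(f,n)[:4]:
      m=o["region"].astype(np.float32);e=sil(f,MODEL[n],q);i=(m*e).sum()/min(m.sum(),e.sum()+1)
      if i>.3: print(n,nm,round(o["conf"],2),o["extent"],round(i,2),*(fit([f],[m],n,q,False) if m.sum()>.5*e.sum() else ()))
E
```

```text
[ 0.47385332 -0.2605153   0.14616914] 0.175 61.125619411468506 6.8167 [-0.85137151  0.28762139 -3.52255576]
casting w 0.96 [244.2, 142.5, 302.7, 159.1] 1.0
casting sc 0.66 [185.8, 201.8, 212.4, 246.6] 0.99 [ 0.5047927  -0.25598255  0.012       0.22024666] 0.4589803218841553
casting si 0.82 [248.9, 241.9, 314.5, 282.6] 0.98 [ 0.5162669  -0.25884626  0.012       0.30935161] 0.36129093170166016
rubbing_block w 0.73 [207.9, 158.9, 346.4, 408.1] 1.0 [ 0.47477174 -0.26032197  0.089       0.17637537] 0.29164400696754456
rubbing_block sc 0.71 [181.0, 158.2, 208.0, 203.1] 0.93 [ 0.47439664 -0.25816927  0.089       0.16477052] 0.24423174560070038
rubbing_block si 0.77 [240.1, 228.8, 289.7, 266.0] 0.99 [ 0.47411713 -0.2614018   0.089       0.18201953] 0.30493250489234924
```

View pics/w2.png

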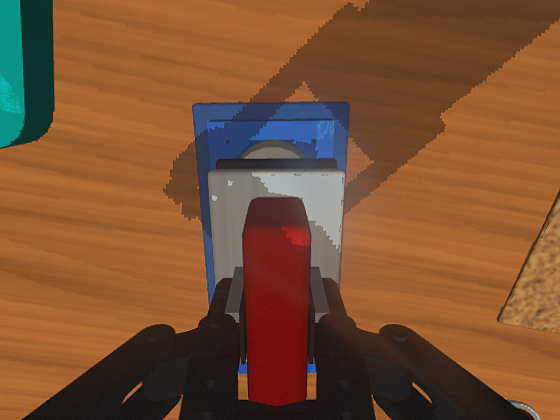

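The wrist view shows the held block (209-345, 160-400) centred over the mould (193-350), parallel to it. The casting's near end shows at (275,150). Descending.

Call:
apply_moves(series=[{"jaw":1,"dx":0,"dy":0,"dz":10,"turn":0},{"jaw":1,"dx":0,"dy":0,"dz":24,"turn":0},{"jaw":1,"dx":0,"dy":0,"dz":34,"turn":0},{"jaw":1,"dx":0,"dy":0,"dz":39,"turn":0},{"jaw":1,"dx":0,"dy":0,"dz":40,"turn":0}])

```text
time: 7.53
tool_pos: [0.4728, -0.2607, 0.1041]
tool_rot: [-0.001, -0.087, 0.996, 0.001]
contact_force: [-0.9, -0.3, -1.2]
gripper_width: 0.271
grasp_force: 61.2
```

Call:
apply_moves(series=[{"jaw":1,"dx":0,"dy":0,"dz":1,"turn":0},{"jaw":1,"dx":0,"dy":0,"dz":3,"turn":0},{"jaw":1,"dx":0,"dy":0,"dz":5,"turn":0},{"jaw":1,"dx":0,"dy":0,"dz":7,"turn":0},{"jaw":1,"dx":0,"dy":0,"dz":8,"turn":0}])

```text
time: 7.95
tool_pos: [0.4745, -0.2619, 0.0993]
tool_rot: [0.001, -0.087, 0.996, -0.001]
contact_force: [-0.6, -0.2, 3.0]
gripper_width: 0.269
grasp_force: 61.9
```

Call:
apply_moves(series=[{"jaw":1,"dx":0,"dy":0,"dz":1,"turn":0},{"jaw":1,"dx":0,"dy":0,"dz":2,"turn":0},{"jaw":1,"dx":0,"dy":0,"dz":3,"turn":0},{"jaw":1,"dx":0,"dy":0,"dz":4,"turn":0},{"jaw":1,"dx":0,"dy":0,"dz":4,"turn":0}])

```text
time: 8.37
tool_pos: [0.4744, -0.2619, 0.0949]
tool_rot: [0.001, -0.087, 0.996, -0.001]
contact_force: [0.1, -0.1, 5.3]
gripper_width: 0.272
grasp_force: 62.2
```

```bash
python3 - <<'E'
from h import *
F=[]
for i in range(8):
    f=grab_frame("side");s=state();F.append(np.r_[s["tool_pos"],heads(),s["contact_force"]])
print(np.array(F).round(4)[-3:],np.mean(F,0).round(4),s["time"])
E
```

```text
[[ 0.4744 -0.2619  0.0948  0.1742  1.8687 -1.1469  5.0266]
 [ 0.4744 -0.2619  0.0948  0.1742  1.4781 -1.9103  5.0692]
 [ 0.4744 -0.2619  0.0948  0.1742  2.479  -2.3082  5.6734]] [ 0.4744 -0.2619  0.0949  0.1742  0.9    -1.1967  5.0071] 8.7667
```

Call:
apply_moves(series=[{"jaw":1,"dx":1,"dy":0,"dz":0,"turn":0},{"jaw":1,"dx":2,"dy":0,"dz":0,"turn":0},{"jaw":1,"dx":3,"dy":0,"dz":0,"turn":0},{"jaw":1,"dx":3,"dy":0,"dz":0,"turn":0},{"jaw":1,"dx":3,"dy":0,"dz":0,"turn":0}])

```text
time: 9.18
tool_pos: [0.4714, -0.2619, 0.0946]
tool_rot: [0.001, -0.087, 0.996, -0.0]
contact_force: [3.2, -0.3, 5.0]
gripper_width: 0.272
grasp_force: 62.2
```

Call:
apply_moves(series=[{"jaw":1,"dx":-2,"dy":0,"dz":0,"turn":0},{"jaw":1,"dx":-4.5,"dy":0,"dz":0,"turn":0},{"jaw":1,"dx":-7,"dy":0,"dz":0,"turn":0},{"jaw":1,"dx":-9.5,"dy":0,"dz":0,"turn":0},{"jaw":1,"dx":-12,"dy":0,"dz":0,"turn":0}])

```text
time: 9.6
tool_pos: [0.4808, -0.2595, 0.0933]
tool_rot: [-0.003, -0.087, 0.996, 0.001]
contact_force: [-4.1, -0.3, 6.3]
gripper_width: 0.269
grasp_force: 62.3
```

Call:
apply_moves(series=[{"jaw":1,"dx":-2.5,"dy":0,"dz":0,"turn":0},{"jaw":1,"dx":-5,"dy":0,"dz":0,"turn":0},{"jaw":1,"dx":-7.5,"dy":0,"dz":0,"turn":0},{"jaw":1,"dx":-10,"dy":0,"dz":0,"turn":0},{"jaw":1,"dx":-12.5,"dy":0,"dz":0,"turn":0}])

```text
time: 10.02
tool_pos: [0.4931, -0.2573, 0.0933]
tool_rot: [-0.003, -0.087, 0.996, 0.001]
contact_force: [-3.6, -0.4, 5.8]
gripper_width: 0.27
grasp_force: 62.3
```

Call:
apply_moves(series=[{"jaw":1,"dx":-2.5,"dy":0,"dz":0,"turn":0},{"jaw":1,"dx":-5,"dy":0,"dz":0,"turn":0},{"jaw":1,"dx":-7.5,"dy":0,"dz":0,"turn":0},{"jaw":1,"dx":-10,"dy":0,"dz":0,"turn":0},{"jaw":1,"dx":-12.5,"dy":0,"dz":0,"turn":0}])

```text
time: 10.43
tool_pos: [0.5054, -0.2552, 0.0933]
tool_rot: [-0.003, -0.087, 0.996, 0.001]
contact_force: [-4.2, -0.9, 5.4]
gripper_width: 0.273
grasp_force: 62.3
```

Call:
apply_moves(series=[{"jaw":1,"dx":-2.5,"dy":0,"dz":0,"turn":0},{"jaw":1,"dx":-5,"dy":0,"dz":0,"turn":0},{"jaw":1,"dx":-7.5,"dy":0,"dz":0,"turn":0},{"jaw":1,"dx":-10,"dy":0,"dz":0,"turn":0},{"jaw":1,"dx":-12.5,"dy":0,"dz":0,"turn":0}])

```text
time: 10.85
tool_pos: [0.5177, -0.253, 0.0933]
tool_rot: [-0.003, -0.087, 0.996, 0.001]
contact_force: [-5.0, -1.1, 5.5]
gripper_width: 0.268
grasp_force: 62.3
```

Call:
apply_moves(series=[{"jaw":1,"dx":-2.5,"dy":0,"dz":0,"turn":0},{"jaw":1,"dx":-5,"dy":0,"dz":0,"turn":0},{"jaw":1,"dx":-7.5,"dy":0,"dz":0,"turn":0},{"jaw":1,"dx":-10,"dy":0,"dz":0,"turn":0},{"jaw":1,"dx":-12.5,"dy":0,"dz":0,"turn":0}])

```text
time: 11.27
tool_pos: [0.53, -0.2509, 0.0933]
tool_rot: [-0.003, -0.087, 0.996, 0.001]
contact_force: [-3.9, -0.1, 5.7]
gripper_width: 0.275
grasp_force: 62.3
```

Call:
apply_moves(series=[{"jaw":1,"dx":-2.5,"dy":0,"dz":0,"turn":0},{"jaw":1,"dx":-5,"dy":0,"dz":0,"turn":0},{"jaw":1,"dx":-7.5,"dy":0,"dz":0,"turn":0},{"jaw":1,"dx":-10,"dy":0,"dz":0,"turn":0},{"jaw":1,"dx":-12.5,"dy":0,"dz":0,"turn":0}])

```text
time: 11.68
tool_pos: [0.5423, -0.2488, 0.0933]
tool_rot: [-0.003, -0.087, 0.996, 0.001]
contact_force: [-3.6, -0.2, 6.6]
gripper_width: 0.269
grasp_force: 62.3
```

Call:
apply_moves(series=[{"jaw":1,"dx":-2.5,"dy":0,"dz":0,"turn":0},{"jaw":1,"dx":-5,"dy":0,"dz":0,"turn":0},{"jaw":1,"dx":-7.5,"dy":0,"dz":0,"turn":0},{"jaw":1,"dx":-9,"dy":0,"dz":0,"turn":0},{"jaw":1,"dx":-10,"dy":0,"dz":0,"turn":0}])

```text
time: 12.1
tool_pos: [0.5522, -0.2471, 0.0933]
tool_rot: [-0.003, -0.087, 0.996, 0.001]
contact_force: [-4.9, -1.9, 6.2]
gripper_width: 0.271
grasp_force: 62.3
```

Call:
apply_moves(series=[{"jaw":1,"dx":0,"dy":0,"dz":0,"turn":0},{"jaw":1,"dx":0,"dy":0,"dz":0,"turn":0},{"jaw":1,"dx":0,"dy":0,"dz":0,"turn":0},{"jaw":1,"dx":0,"dy":0,"dz":0,"turn":0},{"jaw":1,"dx":0,"dy":0,"dz":0,"turn":0}])

```text
time: 12.52
tool_pos: [0.5523, -0.2471, 0.0934]
tool_rot: [-0.002, -0.087, 0.996, 0.001]
contact_force: [-3.4, 0.1, 5.6]
gripper_width: 0.273
grasp_force: 62.3
```

Call:
apply_moves(series=[{"jaw":1,"dx":-1,"dy":0,"dz":0,"turn":0},{"jaw":1,"dx":-2,"dy":0,"dz":0,"turn":0},{"jaw":1,"dx":-3,"dy":0,"dz":0,"turn":0},{"jaw":1,"dx":-3,"dy":0,"dz":0,"turn":0},{"jaw":1,"dx":-3,"dy":0,"dz":0,"turn":0}])

```text
time: 12.93
tool_pos: [0.5551, -0.2466, 0.0933]
tool_rot: [-0.003, -0.087, 0.996, 0.001]
contact_force: [-4.1, -0.5, 5.9]
gripper_width: 0.268
grasp_force: 62.3
```

Call:
apply_moves(series=[{"jaw":1,"dx":0,"dy":0,"dz":-4,"turn":0},{"jaw":1,"dx":0,"dy":0,"dz":-14,"turn":0},{"jaw":1,"dx":0,"dy":0,"dz":-30,"turn":0},{"jaw":1,"dx":0,"dy":0,"dz":-46,"turn":0},{"jaw":1,"dx":0,"dy":0,"dz":-56,"turn":0}])

```text
time: 13.35
tool_pos: [0.5567, -0.2463, 0.1507]
tool_rot: [-0.0, -0.087, 0.996, 0.001]
contact_force: [0.4, -0.4, -1.5]
gripper_width: 0.273
grasp_force: 61.2
```

Call:
apply_moves(series=[{"jaw":1,"dx":3,"dy":20,"dz":0,"turn":0},{"jaw":1,"dx":7,"dy":55,"dz":0,"turn":0},{"jaw":1,"dx":11,"dy":90,"dz":0,"turn":0},{"jaw":1,"dx":16,"dy":125,"dz":0,"turn":0},{"jaw":1,"dx":20,"dy":160,"dz":0,"turn":0}])

```text
time: 13.77
tool_pos: [0.5079, -0.0909, 0.1492]
tool_rot: [-0.001, -0.087, 0.996, 0.001]
contact_force: [0.3, 0.6, -1.7]
gripper_width: 0.269
grasp_force: 61.1
```

Call:
apply_moves(series=[{"jaw":1,"dx":4,"dy":35,"dz":0,"turn":0.04},{"jaw":1,"dx":8,"dy":65,"dz":0,"turn":0.08},{"jaw":1,"dx":11,"dy":85,"dz":0,"turn":0.12},{"jaw":1,"dx":13,"dy":94,"dz":0,"turn":0.144},{"jaw":1,"dx":13,"dy":95,"dz":0,"turn":0.144}])

```text
time: 14.18
tool_pos: [0.4787, 0.0007, 0.1492]
tool_rot: [-0.001, -0.016, 1.0, 0.001]
contact_force: [0.4, -0.7, -2.2]
gripper_width: 0.275
grasp_force: 61.3
```

```bash
python3 - <<'E'
from h import *
f1=grab_frame("scene");f2=grab_frame("side")
# casting unobstructed now
ms=[]
for f,c in((f1,(198,217)),(f2,(280,262))):
    o=[o for o in spotter.outline_of(f,"casting") if o["region"][c[1],c[0]]];ms.append(o[0]["region"].astype(np.float32))
q=[.5135,-.2542,.012,.1745]
print(fit((f1,f2),ms,"casting",q,False))
s=state();print(s["tool_pos"],heads(),s["contact_force"],s["grasp_force"],s["time"])
E
```

```text
(array([ 0.51347152, -0.25280511,  0.012     ,  0.16416117]), np.float64(0.23945645987987518))
[ 0.48040278 -0.00191044  0.15006306] 0.0301 [-0.06667906  0.28819329 -2.85966523] 61.3001024723053 14.3833
```

Call:
apply_moves(series=[{"jaw":1,"dx":0,"dy":0,"dz":15,"turn":0},{"jaw":1,"dx":0,"dy":0,"dz":38,"turn":0},{"jaw":1,"dx":0,"dy":0,"dz":60,"turn":0},{"jaw":1,"dx":0,"dy":0,"dz":74,"turn":0},{"jaw":1,"dx":0,"dy":0,"dz":80,"turn":0}])

```text
time: 14.8
tool_pos: [0.4788, -0.002, 0.0675]
tool_rot: [-0.002, -0.014, 1.0, 0.0]
contact_force: [-0.7, -0.0, -1.7]
gripper_width: 0.279
grasp_force: 61.2
```

Call:
apply_moves(series=[{"jaw":1,"dx":0,"dy":0,"dz":2,"turn":0},{"jaw":1,"dx":0,"dy":0,"dz":4,"turn":0},{"jaw":1,"dx":0,"dy":0,"dz":6,"turn":0},{"jaw":1,"dx":0,"dy":0,"dz":7.5,"turn":0},{"jaw":1,"dx":0,"dy":0,"dz":8.5,"turn":0}])

```text
time: 15.22
tool_pos: [0.4811, -0.0015, 0.0626]
tool_rot: [0.001, -0.015, 1.0, -0.0]
contact_force: [-0.6, 0.9, -2.0]
gripper_width: 0.275
grasp_force: 61.2
```

Call:
apply_moves(series=[{"jaw":1,"dx":0,"dy":0,"dz":0,"turn":0},{"jaw":1,"dx":0,"dy":0,"dz":0,"turn":0},{"jaw":1,"dx":0,"dy":0,"dz":0,"turn":0},{"jaw":1,"dx":0,"dy":0,"dz":0,"turn":0},{"jaw":1,"dx":0,"dy":0,"dz":0,"turn":0}])

```text
time: 15.63
tool_pos: [0.4806, -0.0014, 0.0621]
tool_rot: [0.0, -0.015, 1.0, -0.0]
contact_force: [-0.1, -0.1, -0.6]
gripper_width: 0.27
grasp_force: 61.3
```

Call:
apply_moves(series=[{"jaw":1,"dx":0,"dy":0,"dz":0.5,"turn":0},{"jaw":1,"dx":0,"dy":0,"dz":1,"turn":0},{"jaw":1,"dx":0,"dy":0,"dz":1,"turn":0},{"jaw":0.6,"dx":0,"dy":0,"dz":1,"turn":0},{"jaw":0.4,"dx":0,"dy":0,"dz":1,"turn":0}])

```text
time: 16.05
tool_pos: [0.4807, -0.0014, 0.061]
tool_rot: [0.0, -0.015, 1.0, -0.0]
contact_force: [0.8, 0.7, 0.4]
gripper_width: 0.525
grasp_force: 0.0
```

Call:
apply_moves(series=[{"jaw":0.2,"dx":0,"dy":0,"dz":0,"turn":0},{"jaw":0,"dx":0,"dy":0,"dz":0,"turn":0},{"jaw":0,"dx":0,"dy":0,"dz":0,"turn":0},{"jaw":0,"dx":0,"dy":0,"dz":0,"turn":0},{"jaw":0,"dx":0,"dy":0,"dz":-10,"turn":0}])

```text
time: 16.47
tool_pos: [0.4788, -0.0011, 0.0691]
tool_rot: [-0.002, -0.015, 1.0, 0.0]
contact_force: [-0.3, 0.5, -0.8]
gripper_width: 1.001
grasp_force: 0.0
```

Call:
apply_moves(series=[{"jaw":0,"dx":0,"dy":0,"dz":-25,"turn":0},{"jaw":0,"dx":0,"dy":0,"dz":-55,"turn":0},{"jaw":0,"dx":0,"dy":0,"dz":-90,"turn":0},{"jaw":0,"dx":0,"dy":0,"dz":-125,"turn":0},{"jaw":0,"dx":0,"dy":0,"dz":-155,"turn":0}])

```text
time: 16.88
tool_pos: [0.4806, -0.0014, 0.2292]
tool_rot: [0.001, -0.015, 1.0, -0.0]
contact_force: [1.2, 0.3, 0.2]
gripper_width: 0.998
grasp_force: 0.0
```

```bash
python3 - <<'E'
from h import *
f1=grab_frame("scene");f2=grab_frame("side")
ms=[max(spotter.outline_of(f,"rubbing_block"),key=lambda o:o["conf"])["region"].astype(np.float32) for f in(f1,f2)]
print(fit((f1,f2),ms,"rubbing_block",[.48,-.002,.004,.03]))
w=grab_frame("wrist");save(w,"w3.png")
s=state();print(s["tool_pos"],heads(),s["time"])
# target above casting
print(tw(np.array([.5135,-.2530,.23])-s["tool_pos"]),.168-heads())
E
```

```text
(array([ 4.82317118e-01, -2.68368950e-04,  4.99807522e-03,  1.49188541e-02]), np.float64(0.11622151732444763))
[ 0.48009943 -0.00130567  0.22568048] 0.0302 17.1333
[ -25.8 -252.6   -4.3] 0.1378
```

View pics/w3.png

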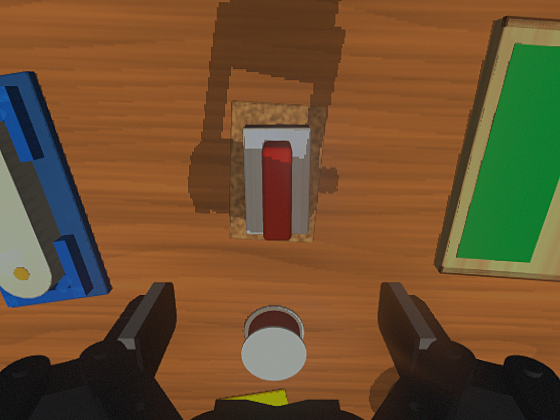

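The block stands upright on the brown mat (block 245-309, mat 230-315), and the jaws are clear. Next, the casting.

Call:
apply_moves(series=[{"jaw":0,"dx":-2,"dy":-20,"dz":0,"turn":0},{"jaw":0,"dx":-6,"dy":-55,"dz":0,"turn":0},{"jaw":0,"dx":-9,"dy":-90,"dz":0,"turn":0},{"jaw":0,"dx":-13,"dy":-125,"dz":0,"turn":0},{"jaw":0,"dx":-16,"dy":-160,"dz":0,"turn":0}])

```text
time: 17.55
tool_pos: [0.5001, -0.1618, 0.2233]
tool_rot: [-0.002, -0.015, 1.0, 0.001]
contact_force: [0.1, -0.6, 0.4]
gripper_width: 0.995
grasp_force: 0.0
```

Call:
apply_moves(series=[{"jaw":0,"dx":-4,"dy":-35,"dz":0,"turn":-0.04},{"jaw":0,"dx":-8,"dy":-65,"dz":0,"turn":-0.08},{"jaw":0,"dx":-10,"dy":-85,"dz":0,"turn":-0.12},{"jaw":0,"dx":-10,"dy":-93,"dz":0,"turn":-0.138},{"jaw":0,"dx":-10,"dy":-93,"dz":0,"turn":-0.138}])

```text
time: 17.97
tool_pos: [0.5129, -0.2548, 0.2231]
tool_rot: [-0.002, -0.083, 0.997, 0.001]
contact_force: [-1.3, -0.2, 0.5]
gripper_width: 1.003
grasp_force: 0.0
```

```bash
python3 - <<'E'
from h import *
for i in range(5): w=grab_frame("wrist")
save(w,"w4.png")
for o in spotter.outline_of(w,"casting")[:3]:
    m=o["region"].astype(np.float32);print(o["conf"],o["extent"])
    if m[:, 150:400].sum()>1000:
        for z in(.012,):
            q,r=fit([w],[m],"casting",[.5135,-.253,z,.168],False);print(q,r)
s=state();print(s["tool_pos"],heads(),s["time"])
E
```

```text
0.74 [2.1, 2.2, 96.2, 86.7]
0.73 [239.0, 82.5, 301.9, 275.7]
[ 0.51530869 -0.25537614  0.012       0.18144453] 0.032397959381341934
[ 0.51391866 -0.25244349  0.22544605] 0.1692 18.2667
```

View pics/w4.png

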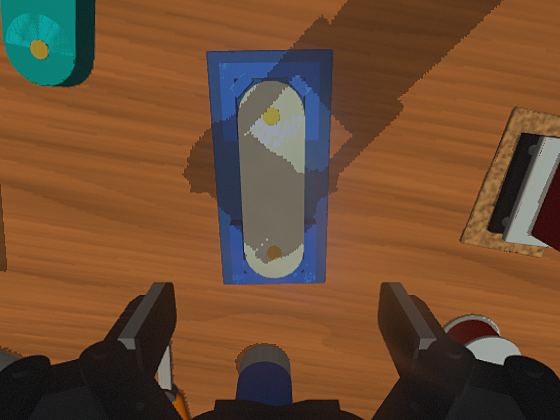

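The casting lies centred in the mould (239-302, 82-276), and the turquoise look-alike is well off at the upper left. Descending.

Call:
apply_moves(series=[{"jaw":0,"dx":-0.5,"dy":-2.5,"dz":20,"turn":-0.009},{"jaw":0,"dx":-0.5,"dy":-2.5,"dz":50,"turn":-0.009},{"jaw":0,"dx":-0.5,"dy":-2.5,"dz":80,"turn":-0.009},{"jaw":0,"dx":-0.5,"dy":-2.5,"dz":105,"turn":-0.009},{"jaw":0,"dx":-0.5,"dy":-2.5,"dz":120,"turn":-0.009}])

```text
time: 18.68
tool_pos: [0.5134, -0.254, 0.1024]
tool_rot: [-0.002, -0.089, 0.996, 0.001]
contact_force: [-0.2, -0.3, -0.4]
gripper_width: 0.999
grasp_force: 0.0
```

Call:
apply_moves(series=[{"jaw":0,"dx":0,"dy":0,"dz":15,"turn":0},{"jaw":0,"dx":0,"dy":0,"dz":32,"turn":0},{"jaw":0,"dx":0,"dy":0,"dz":47,"turn":0},{"jaw":0,"dx":0,"dy":0,"dz":57,"turn":0},{"jaw":0,"dx":0,"dy":0,"dz":62,"turn":0}])

```text
time: 19.1
tool_pos: [0.5142, -0.2547, 0.0422]
tool_rot: [-0.001, -0.089, 0.996, 0.001]
contact_force: [-0.4, 0.2, -0.0]
gripper_width: 1.0
grasp_force: 0.0
```

Call:
apply_moves(series=[{"jaw":0,"dx":0,"dy":0,"dz":2,"turn":0},{"jaw":0,"dx":0,"dy":0,"dz":4,"turn":0},{"jaw":0,"dx":0,"dy":0,"dz":5,"turn":0},{"jaw":0,"dx":0,"dy":0,"dz":5,"turn":0},{"jaw":0,"dx":0,"dy":0,"dz":5,"turn":0}])

```text
time: 19.52
tool_pos: [0.5154, -0.2562, 0.0396]
tool_rot: [0.001, -0.088, 0.996, -0.0]
contact_force: [0.9, 0.2, -0.9]
gripper_width: 0.995
grasp_force: 0.0
```

Call:
apply_moves(series=[{"jaw":0,"dx":0,"dy":0,"dz":1,"turn":0},{"jaw":0,"dx":0,"dy":0,"dz":2,"turn":0},{"jaw":0.1,"dx":0,"dy":0,"dz":2,"turn":0},{"jaw":0.2,"dx":0,"dy":0,"dz":2,"turn":0},{"jaw":0.3,"dx":0,"dy":0,"dz":2,"turn":0}])

```text
time: 19.93
tool_pos: [0.5149, -0.2558, 0.0368]
tool_rot: [-0.0, -0.088, 0.996, 0.0]
contact_force: [-0.4, 0.1, 0.0]
gripper_width: 0.701
grasp_force: 0.0
```

Call:
apply_moves(series=[{"jaw":0.4,"dx":0,"dy":0,"dz":0,"turn":0},{"jaw":0.6,"dx":0,"dy":0,"dz":0,"turn":0},{"jaw":1,"dx":0,"dy":0,"dz":0,"turn":0},{"jaw":1,"dx":0,"dy":0,"dz":0,"turn":0},{"jaw":1,"dx":0,"dy":0,"dz":0,"turn":0}])

```text
time: 20.35
tool_pos: [0.5152, -0.256, 0.0371]
tool_rot: [0.0, -0.088, 0.996, -0.0]
contact_force: [0.5, 0.4, 2.6]
gripper_width: 0.643
grasp_force: 67.0
```

Call:
apply_moves(series=[{"jaw":1,"dx":0,"dy":0,"dz":-3,"turn":0},{"jaw":1,"dx":0,"dy":0,"dz":-10,"turn":0},{"jaw":1,"dx":0,"dy":0,"dz":-22,"turn":0},{"jaw":1,"dx":0,"dy":0,"dz":-38,"turn":0},{"jaw":1,"dx":0,"dy":0,"dz":-56,"turn":0}])

```text
time: 20.77
tool_pos: [0.5138, -0.2551, 0.0928]
tool_rot: [-0.001, -0.088, 0.996, 0.001]
contact_force: [0.9, 0.4, -3.4]
gripper_width: 0.643
grasp_force: 66.3
```

Call:
apply_moves(series=[{"jaw":1,"dx":0,"dy":0,"dz":-20,"turn":0},{"jaw":1,"dx":0,"dy":0,"dz":-40,"turn":0},{"jaw":1,"dx":0,"dy":0,"dz":-55,"turn":0},{"jaw":1,"dx":0,"dy":0,"dz":-64,"turn":0},{"jaw":1,"dx":0,"dy":0,"dz":-66,"turn":0}])

```text
time: 21.18
tool_pos: [0.5157, -0.2564, 0.1616]
tool_rot: [0.001, -0.088, 0.996, -0.001]
contact_force: [-0.2, 0.2, -3.1]
gripper_width: 0.641
grasp_force: 66.4
```

Call:
apply_moves(series=[{"jaw":1,"dx":-1,"dy":15,"dz":0,"turn":0},{"jaw":1,"dx":-2,"dy":40,"dz":0,"turn":0},{"jaw":1,"dx":-4,"dy":70,"dz":0,"turn":0},{"jaw":1,"dx":-6,"dy":100,"dz":0,"turn":0},{"jaw":1,"dx":-8,"dy":130,"dz":0,"turn":0}])

```text
time: 21.6
tool_pos: [0.4982, -0.1243, 0.1569]
tool_rot: [-0.002, -0.088, 0.996, 0.001]
contact_force: [-0.1, -0.3, -3.4]
gripper_width: 0.643
grasp_force: 66.4
```

Call:
apply_moves(series=[{"jaw":1,"dx":-2,"dy":30,"dz":0,"turn":0},{"jaw":1,"dx":-4,"dy":60,"dz":0,"turn":0},{"jaw":1,"dx":-6,"dy":90,"dz":0,"turn":0},{"jaw":1,"dx":-8,"dy":120,"dz":0,"turn":0},{"jaw":1,"dx":-9,"dy":150,"dz":0,"turn":0}])

```text
time: 22.02
tool_pos: [0.4804, 0.0248, 0.1571]
tool_rot: [-0.002, -0.089, 0.996, 0.0]
contact_force: [0.8, -0.7, -3.5]
gripper_width: 0.639
grasp_force: 66.4
```

Call:
apply_moves(series=[{"jaw":1,"dx":-2,"dy":30,"dz":0,"turn":0.04},{"jaw":1,"dx":-4,"dy":60,"dz":0,"turn":0.08},{"jaw":1,"dx":-6,"dy":90,"dz":0,"turn":0.12},{"jaw":1,"dx":-7,"dy":115,"dz":0,"turn":0.16},{"jaw":1,"dx":-8,"dy":135,"dz":0,"turn":0.19}])

```text
time: 22.43
tool_pos: [0.4641, 0.1592, 0.1571]
tool_rot: [-0.002, 0.007, 1.0, 0.0]
contact_force: [0.2, 0.1, -2.3]
gripper_width: 0.641
grasp_force: 66.4
```

```bash
python3 - <<'E'
from h import *
f=grab_frame("wrist")
for i in range(3): f1=grab_frame("scene");f2=grab_frame("side")
ms=[]
for n in("finished_casting","drying_board","green_card"):
  for nm,g in(("sc",f1),("si",f2)):
    for o in spotter.outline_of(g,n)[:1]: print(n,nm,round(o["conf"],2),o["extent"])
s=state();print(s["tool_pos"],heads(),s["time"],s["grasp_force"],s["contact_force"])
print(tw(np.array([.459,.230,.16])-s["tool_pos"]),-.041-heads())
save(f1,"s5.png",(280,100,520,280),3)
E
```

```text
finished_casting sc 0.66 [416.1, 170.5, 454.5, 225.9]
finished_casting si 0.67 [213.8, 111.4, 253.5, 120.6]
drying_board sc 0.63 [367.8, 170.5, 462.6, 241.2]
drying_board si 0.59 [205.9, 119.8, 273.9, 164.1]
green_card sc 0.69 [375.9, 174.5, 408.2, 230.3]
green_card si 0.74 [208.9, 135.6, 273.1, 154.4]
[0.46655075 0.15662337 0.15885824] -0.0137 23.0833 66.39303088188171 [-0.05382791  0.40575221 -1.84279735]
[ 8.6 73.3 -1.1] -0.0273
```

View pics/s5.png

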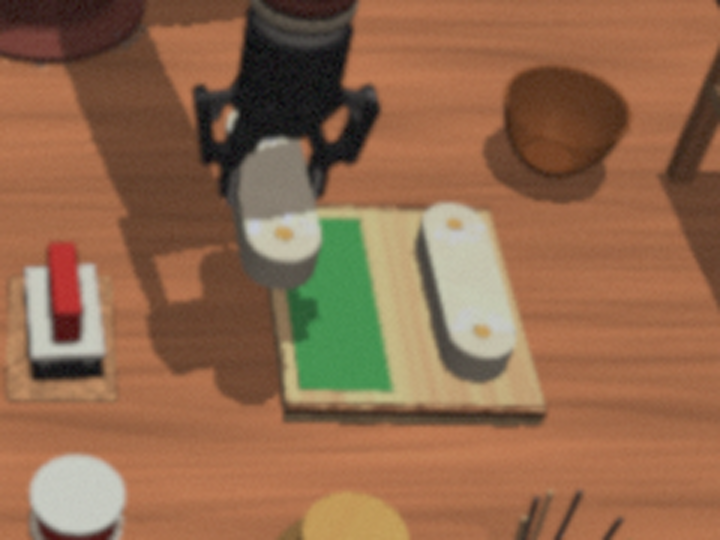

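The casting is held level, flat back up, left of the green card (about (392,200) in the full frame). The finished casting lies on the right half of the board.

Call:
apply_moves(series=[{"jaw":1,"dx":2,"dy":15,"dz":0,"turn":0.01},{"jaw":1,"dx":4,"dy":38,"dz":0,"turn":0.02},{"jaw":1,"dx":7,"dy":60,"dz":0,"turn":0.027},{"jaw":1,"dx":9,"dy":71,"dz":0,"turn":0.027},{"jaw":1,"dx":9,"dy":73,"dz":0,"turn":0.027}])

```text
time: 23.5
tool_pos: [0.458, 0.2315, 0.1588]
tool_rot: [-0.0, 0.019, 1.0, 0.0]
contact_force: [0.4, 0.4, -3.2]
gripper_width: 0.642
grasp_force: 66.4
```

Call:
apply_moves(series=[{"jaw":1,"dx":0,"dy":0,"dz":10,"turn":0},{"jaw":1,"dx":0,"dy":0,"dz":30,"turn":0},{"jaw":1,"dx":0,"dy":0,"dz":55,"turn":0},{"jaw":1,"dx":0,"dy":0,"dz":72,"turn":0},{"jaw":1,"dx":0,"dy":0,"dz":80,"turn":0}])

```text
time: 23.92
tool_pos: [0.4562, 0.2283, 0.0749]
tool_rot: [-0.003, 0.02, 1.0, -0.001]
contact_force: [-0.9, -0.1, -4.2]
gripper_width: 0.641
grasp_force: 66.3
```

```bash
python3 - <<'E'
from h import *
for i in range(4): f=grab_frame("wrist")
f1=grab_frame("scene");f2=grab_frame("side")
s=state();print(s["tool_pos"],heads(),s["time"])
q=[*s["tool_pos"][:2],s["tool_pos"][2]-.025,heads()]
for nm,g in(("w",f),("sc",f1),("si",f2)):
  for n in("casting","green_card"):
    for o in spotter.outline_of(g,n)[:5]:
      m=o["region"].astype(np.float32);e=sil(g,MODEL["casting"],q)
      if n=="green_card": print(nm,n,o["conf"],o["extent"])
      elif (m*e).sum()>.6*e.sum(): print(nm,n,o["conf"],fit([g],[m],"casting",q,False))
save(f,"w6.png")
E
```

```text
[0.45966046 0.23032242 0.0804774 ] -0.0401 24.2167
w casting 0.74 (array([ 0.4586982 ,  0.22966127,  0.0554774 , -0.03645876]), np.float64(0.07485306262969971))
w green_card 0.65 [192.6, 56.9, 356.1, 114.8]
sc casting 0.79 (array([ 0.45692562,  0.23255145,  0.0554774 , -0.05004482]), np.float64(0.44893142580986023))
sc green_card 0.81 [373.0, 176.8, 410.2, 230.2]
si casting 0.9 (array([ 0.45876266,  0.22865975,  0.0554774 , -0.07207153]), np.float64(0.30053865909576416))
si green_card 0.59 [208.2, 135.7, 273.6, 155.0]
```

View pics/w6.png

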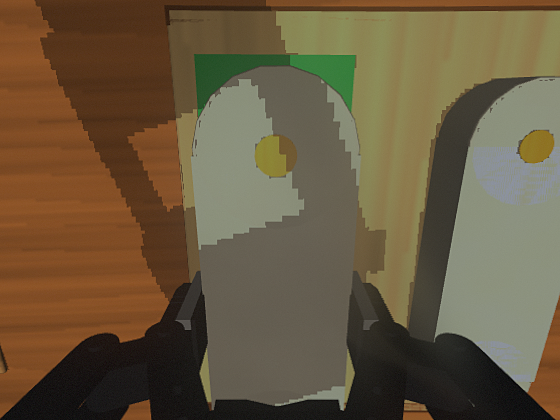

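The casting's end (centre about 275) is centred over the card's near edge (193-356), with the finished casting clear on the right. Lowering.

Call:
apply_moves(series=[{"jaw":1,"dx":0,"dy":0,"dz":8,"turn":0},{"jaw":1,"dx":0,"dy":0,"dz":18,"turn":0},{"jaw":1,"dx":0,"dy":0,"dz":26,"turn":0},{"jaw":1,"dx":0,"dy":0,"dz":30,"turn":0},{"jaw":1,"dx":0,"dy":0,"dz":32,"turn":0}])

```text
time: 24.93
tool_pos: [0.4571, 0.2298, 0.0449]
tool_rot: [-0.002, 0.02, 1.0, -0.001]
contact_force: [-1.1, 0.3, -3.5]
gripper_width: 0.642
grasp_force: 66.5
```

Call:
apply_moves(series=[{"jaw":1,"dx":0,"dy":0,"dz":1,"turn":0},{"jaw":1,"dx":0,"dy":0,"dz":2,"turn":0},{"jaw":1,"dx":0,"dy":0,"dz":3,"turn":0},{"jaw":1,"dx":0,"dy":0,"dz":4,"turn":0},{"jaw":1,"dx":0,"dy":0,"dz":4,"turn":0}])

```text
time: 25.35
tool_pos: [0.4587, 0.2303, 0.0432]
tool_rot: [0.0, 0.02, 1.0, 0.0]
contact_force: [-0.3, 0.3, -3.4]
gripper_width: 0.645
grasp_force: 66.6
```

Call:
apply_moves(series=[{"jaw":1,"dx":0,"dy":0,"dz":0,"turn":0},{"jaw":1,"dx":0,"dy":0,"dz":0,"turn":0},{"jaw":1,"dx":0,"dy":0,"dz":0.5,"turn":0},{"jaw":1,"dx":0,"dy":0,"dz":0.5,"turn":0},{"jaw":1,"dx":0,"dy":0,"dz":0.5,"turn":0}])

```text
time: 25.77
tool_pos: [0.4587, 0.2303, 0.0432]
tool_rot: [0.0, 0.02, 1.0, 0.0]
contact_force: [-3.4, -1.3, 4.6]
gripper_width: 0.646
grasp_force: 67.2
```

Call:
apply_moves(series=[{"jaw":0.3,"dx":0,"dy":0,"dz":0,"turn":0},{"jaw":0.2,"dx":0,"dy":0,"dz":0,"turn":0},{"jaw":0.15,"dx":0,"dy":0,"dz":0,"turn":0},{"jaw":0.15,"dx":0,"dy":0,"dz":0,"turn":0},{"jaw":0.15,"dx":0,"dy":0,"dz":-3,"turn":0}])

```text
time: 26.18
tool_pos: [0.4579, 0.23, 0.0448]
tool_rot: [-0.001, 0.02, 1.0, -0.0]
contact_force: [0.2, 0.4, -0.0]
gripper_width: 0.851
grasp_force: 0.0
```

Call:
apply_moves(series=[{"jaw":0.15,"dx":0,"dy":0,"dz":-10,"turn":0},{"jaw":0.15,"dx":0,"dy":0,"dz":-30,"turn":0},{"jaw":0.15,"dx":0,"dy":0,"dz":-60,"turn":0},{"jaw":0.15,"dx":0,"dy":0,"dz":-95,"turn":0},{"jaw":0.15,"dx":0,"dy":0,"dz":-130,"turn":0}])

```text
time: 26.6
tool_pos: [0.4578, 0.23, 0.177]
tool_rot: [-0.0, 0.02, 1.0, -0.0]
contact_force: [0.4, 0.6, 0.3]
gripper_width: 0.854
grasp_force: 0.0
```

Call:
apply_moves(series=[{"jaw":0.15,"dx":0,"dy":0,"dz":-20,"turn":0},{"jaw":0.15,"dx":0,"dy":0,"dz":-40,"turn":0},{"jaw":0.15,"dx":0,"dy":0,"dz":-50,"turn":0},{"jaw":0.15,"dx":0,"dy":0,"dz":-50,"turn":0},{"jaw":0.15,"dx":0,"dy":0,"dz":-50,"turn":0}])

```text
time: 27.02
tool_pos: [0.4584, 0.2302, 0.2255]
tool_rot: [0.0, 0.02, 1.0, 0.0]
contact_force: [-0.7, -0.6, -0.8]
gripper_width: 0.848
grasp_force: 0.0
```

```bash
python3 - <<'E'
from h import *
for i in range(4): f=grab_frame("wrist")
s=state();print(s["tool_pos"],heads(),s["time"],s["gripper_width"])
for n,q in(("casting",[.459,.2303,.018,-.04]),("finished_casting",[.4643,.3394,.018,-.042])):
  for o in spotter.outline_of(f,n)[:4]:
    m=o["region"].astype(np.float32);e=sil(f,MODEL[n],q)
    if (m*e).sum()>.5*e.sum(): print(n,o["conf"],o["extent"],fit([f],[m],n,q,False))
for o in spotter.outline_of(f,"green_card")[:1]: print(o["extent"],onz(f,[o["extent"][:2]],.018))
save(f,"w7.png")
E
```

```text
[0.45743687 0.22984286 0.22322819] -0.0399 27.2167 0.8481842070672736
casting 0.73 [242.6, 80.0, 313.4, 278.5] (array([ 0.45879626,  0.23091054,  0.018     , -0.03350342]), np.float64(0.013954530470073223))
[228.2, 74.2, 317.9, 277.6] [[0.36143353 0.19238284 0.018     ]]
```

View pics/w7.png

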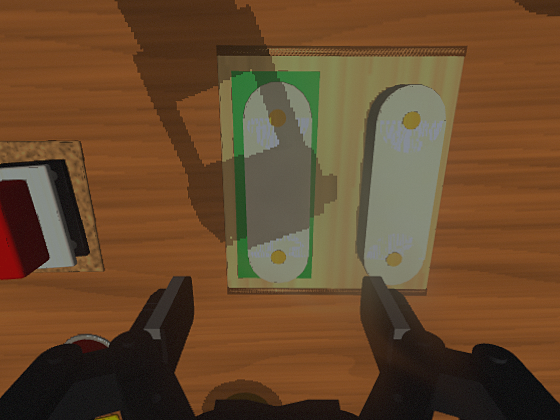

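The casting (243-313, 80-278) lies flat and centred on the green card (230-320, 72-278). The finished casting is untouched and the jaws are clear.

```bash
python3 -c "
from plant import *
print(ticket.job_done())"
```

```text
the job is handed in; nothing more can be done
None
```

I handed the job in after about 27 s of robot time: the casting got one slow stroke at roughly 8 N, the block is back standing on its cork mat, and the casting lies centred on the green card; no verdict came back.

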